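# Press the lidded cups down flush in the sprung carrier

### The job

Stand the tamper that lies on the table upright on the black rubber mat and let go of it, then take it again from above and with its flat foot press each of the two lidded cups gently and squarely down into the metal carrier until its sprung seat bottoms out level, so that neither cup stands above the rim. Press only with the tamper, stand it upright on the mat again when both cups are down, and leave everything else where it is.

Things in the scene. Friction and masses are not known exactly. Their poses are not given: they have to be found in the camera images.
- tamper: Tamper, 125 mm, 0.42 kg, foot-heavy: square steel foot 68x68x18 mm, black handle 28 mm thick at z 26-92 mm, wooden knob (44 mm wide at z 108, top z 125). Origin: centre of flat pressing face; z from face to knob, x, y along the foot's sides. Starts lying on a side of the foot and the knob, knob end 0.13 rad below level, axis 27 mm above the table at z 72; knob direction varies.
- mat_top (a point): Centre of the top of a black rubber mat with two grey edge strips, 150 x 150 x 6 mm, fixed to the table; the top is 6 mm above the table, axes along its sides. Beyond it, along the back of the table (from about 0.75 m ahead of the robot), stands tall fixed equipment, such as a bucket with jugs on it about 0.4 m high: keep wrist and arm on the robot's side of that.
- carrier_rim (a point): Centre of the mouth, at rim height (74 mm above the table), of the metal cup carrier fixed to the table: an open box 104 (x) x 204 (y) x 74 mm, walls 6 mm, with a divider across the middle, so two wells 92 x 93 mm, their centres 49.5 mm either side of this point along its y.
- cup_left: Blue-lidded deli cup in the well on the carrier's +y side. Origin: centre of its underside; z up, x and y as the carrier's. Lid 72 mm wide; its flat, 55 mm above the origin, takes the load (the thin edge standing up to 4 mm higher gives way). Fixed in a sprung seat that slides straight down and can tip up to 0.15 rad (sprung back to level). Seat bottomed out: lid flat 7 mm below the rim.
- cup_right: The same for the clear-lidded deli cup in the well on the carrier's -y side.
- seat_left (a joint): How far the blue-lidded cup's seat is pressed down, m: 0 top (lid 15 mm above the rim), 0.022 bottomed out. Spring and friction brake resist with about 9 N at the top, 14 N near the bottom (the tamper's own weight does not move it); the brake keeps it wherever it is pushed to. Starts 0 to 6 mm down.
- seat_right (a joint): The same for the clear-lidded cup's seat.
- salt_shaker: Salt shaker, loose bystander, 44 mm in diameter, 90 mm tall. Origin at the centre of its underside, as for all bystanders.
- spare_cup: Clear-lidded deli cup standing loose on the table, bystander, 78 mm wide, 59 mm tall.
- ticket_block: Aluminium ticket holder block, loose bystander, 32 x 92 x 30 mm.
- sauce_bottle: Black sauce bottle with a red cap, loose bystander, 66 mm in diameter, 165 mm tall.
- coffee_jar: Dark jar with a black cap, loose bystander, 68 mm in diameter, 180 mm tall.
- paprika_jar: Red-brown jar with a yellow cap, loose bystander, 68 mm in diameter, 210 mm tall.
- squeeze_bottle: Pale squeeze bottle with a nozzle, loose bystander, 50 mm in diameter, 196 mm tall.
Mind the look-alikes: they are no part of the job. Leave any blue look-alike of the tamper alone.

How it is judged:
By the outcome, as a careful person would: the job done as asked, in the order asked, and still so for the second after the job is handed in, with the robot touching nothing.
It also fails if it takes over 72 s, if anything falls off the work surface, if the arm or the gripper's body presses on something with over 40 N, if the wrist force passes 120 N, or if a joint passes its speed limit or range.

### The arm

A 7-joint arm with a two-finger parallel gripper is mounted at the origin on a cart in front of the work surface, level with it; the furniture and walls round the work are solid. World frame = base frame: x ahead of the robot, y to its left, z up, the work surface at z = 0. Lengths are in m, angles in rad, forces in N, time in s.
With the tool pointing down it reaches from about 0.4 to 0.85 m from the base axis. Payload 10.4 kg.
Tool frame: the origin (TCP) lies midway between the tips of the shut fingers; the grasp point (between the pads) lies 19 mm behind it; z points along the fingers, y is the line along which they close (so a half turn about z gives the same grasp; the last joint's range is limited). The gripper opens to 87 mm and grips with 3 to 60 N. Pads are 19 mm wide; open, the fingers measure 117 mm over their backs; the gripper's body (75 mm by 190 mm) begins 51 mm behind the grasp point.
Start: joints at [1.324, 0.332, -0.065, 1.46, 0.022, 1.35, -0.088], TCP at [0.139, -0.609, 0.223] pointing down, gripper open.
Joint ranges: [-2.6, 2.6], [-0.5, 2.12], [-1.47, 1.34], [0.16, 2.42], [-1.27, 4.41], [0.06, 2.06], [-2.6, 2.6]. Speed limits (rad/s): [2.22, 2.22, 2.79, 2.79, 3.14, 3.14, 3.14].

### API

Orientations are given as a rotation vector (axis times angle).
In Python, from plant import monitor, viewer, job gives the robot as it stands.
- The arm moves only by the tool arm_command, never from a script. Its argument "deltas" is a list of rows, each a list of 6 numbers: the shift along the tool's x, y, z in units of 2.5 cm (1.0 is 2.5 cm), then the turn, a rotation vector about the tool's x, y, z in units of 0.1 rad (1.0 is 0.1 rad). A call has 1 to 20 rows; each row shifts and turns the commanded pose from where the row before left it, along the tool's axes as they then stand; what a row does not reach is not made up. A row lasts 1/12 s, in which the tool goes at most 41.7 mm and 7.16 degrees, less where a joint would pass 70% of its speed; a pose out of reach is approached as far as the arm can. A call with a number of a shift or a turn outside -1 to 1 is refused whole. A call with a gripper value outside its range is refused whole. "jaw" is the closure, from 0 (fully open) to 1 (shut), set as the call begins (left out, the last holds). The fingers move at their own pace and stop on an object; "grip_force" is the grip in N (left out, the last holds). Time passes only in rows, so rows that do not move let the fingers close. It gives the time, the measured TCP pose, the force, the opening and the grip force at its end, in the units of the state.
- monitor.sense(): the state, without advancing time (a new reading comes with each control period).
- viewer.camera(name): name is "scene" or "top" or "wrist"; returns the picture (400x640x3 uint8, red, green, blue); there is no depth.
- viewer.calibration(name): a dict with "fx", "fy", "cx", "cy" (pixels), "extrinsics" (4x4, takes a point from camera to world coordinates); the wrist camera has in their place "hand_eye" (4x4, takes a point from camera to tool coordinates, whose origin is the TCP and whose axes are the flange's). Camera axes: x right, y down, z forward; pixel columns grow to the right and rows downward; lengths in m; the calibration is good to about 2 mm. The wrist camera is an equidistant fisheye: a pixel r from the principal point sees the ray r / f radians off the axis. A picture is of the moment at which its call begins: read the wrist's pose just before it. calibration takes no time and is no camera call.
- job.sign_off(): hands the job in; it is judged then, once.
The state is a dict: "clock": time; "joint_pos": joint angles; "qvel": joint speeds; "joint_efforts": joint torques, N m; "tcp_pos": TCP position; "eef_rot": TCP orientation; "ft_force": force on the tool from outside, world axes, zero at the start; "moment": the same for the moment, N m; "opening": finger opening in m; "gripper_force": force on a finger pad.
Only numpy, scipy, OpenCV 4.12 (cv2) and the standard library are available. Lean on these libraries where they do the work, as an engineer would, in place of code of your own. Each camera call takes 0.05 s, during which the arm holds its last target. There are 200 camera calls.

## Working session

There is one attempt and no reset: what is moved stays moved. The work goes in short steps, Python scripts to look and compute and a tool call to move; the robot and the scene stay as the last step left them, time stands still between calls to the robot, and variables do not carry over. Pictures are saved under pics/ and viewed, at most 10 in all, crops included, and the job is handed in when it is done.

Besides the shell and the picture viewer there is one more tool, called after "Emit:" in YAML: its name, and indented under it one key for each argument. arm_command: Moves the arm, as the interface text tells. Shifts and turns lie within -1 to 1; 1 stands for 2.5 cm of shift or 0.1 rad of turn. Its arguments: {"type":"object","properties":{"deltas":{"type":"array"},"jaw":{"type":"number"},"grip_force":{"type":"number"}},"required":["deltas"]}

```bash
mkdir -p pics; ls; python3 - <<'E'
from plant import monitor, viewer
import cv2,json
s=monitor.sense()
print(s['clock'],s['tcp_pos'],s['eef_rot'],s['opening'])
for n in ['scene','top']:
    im=viewer.camera(n); cv2.imwrite(f'pics/{n}0.png',im[:,:,::-1])
    c=viewer.calibration(n); print(n,{k:(v if not hasattr(v,'tolist') else v.tolist()) for k,v in c.items()})
c=viewer.calibration('wrist');print({k:(v if not hasattr(v,'tolist') else v.tolist()) for k,v in c.items()})
E
```

```text
pics
0.0 [ 0.13864085 -0.60902723  0.22173577] [-3.12049752e+00 -3.50810666e-01  3.77615029e-04] 0.08717916385271215
scene {'fx': 470.17297382506297, 'fy': 470.17297382506297, 'cx': 319.6779106658831, 'cy': 194.78423964532064, 'extrinsics': [[-0.8085969321422722, -0.4158921278747505, 0.41617873480262996, -0.0372306189004048], [-0.5882444473903409, 0.5572540896225358, -0.586034427071816, 0.9205895629016404], [0.011809802900059403, -0.7186804697296089, -0.6952401822281928, 1.1002166145984242], [0.0, 0.0, 0.0, 1.0]]}
top {'fx': 449.9443328470998, 'fy': 449.9443328470998, 'cx': 327.6373897129794, 'cy': 207.3140071970056, 'extrinsics': [[-0.003158527044479065, -0.9980870428740173, 0.061743651932070834, 0.4593643030005877], [-0.9999307430994012, 0.0038523068036848186, 0.01112064462923547, 0.03134285716207653], [-0.011337226803268718, -0.06170425090129289, -0.9980300860741231, 1.8161650681548103], [0.0, 0.0, 0.0, 1.0]]}
{'fx': 309.70691628693146, 'fy': 309.70691628693146, 'cx': 323.8599956696148, 'cy': 196.07405106475449, 'hand_eye': [[-0.0004224731630002981, -0.9670487340744114, -0.25459098067587005, 0.06983044072639438], [0.9999999061134448, -0.0003840141333274673, -0.00020076415000663597, -0.0010851399167944864], [9.63821823140857e-05, -0.25459104159066576, 0.9670488055172042, -0.16291276211919387], [0.0, 0.0, 0.0, 1.0]]}
```

View pics/scene0.png

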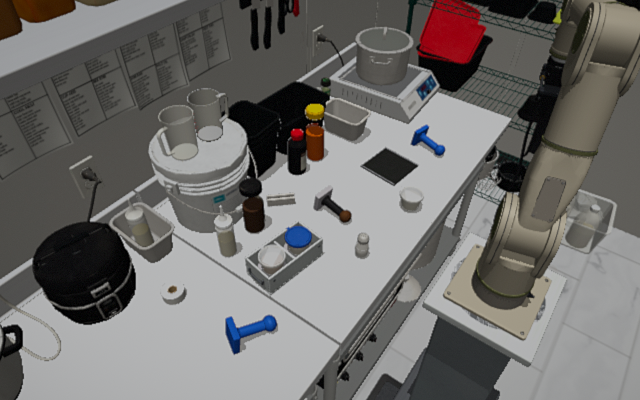

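View pics/top0.png

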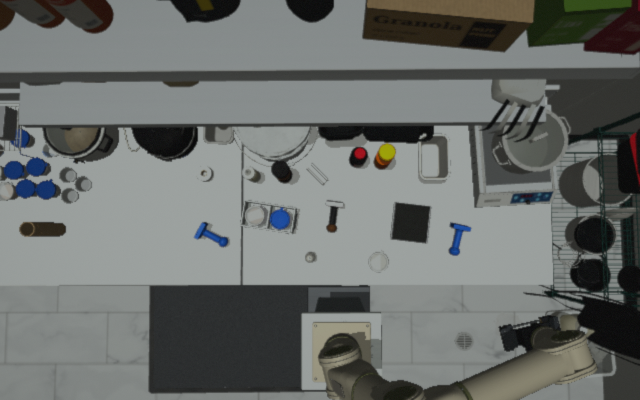

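The scene view shows the tamper with the steel foot and black handle at (332,205), and blue look-alikes at (250,330) and (428,140). In the top view the tamper is at (333,215), with look-alikes at (211,234) and (459,238). The mat is at (411,222) and the carrier at (270,217). I choose the steel/black/wood one and check it in a close crop.

```bash
python3 - <<'E'
import cv2,numpy as np
a=cv2.imread('pics/top0.png')[180:280,235:435]; b=cv2.imread('pics/scene0.png')[135:295,240:440]
a=cv2.resize(a,None,fx=4,fy=4,interpolation=cv2.INTER_CUBIC);b=cv2.resize(b,None,fx=4,fy=4,interpolation=cv2.INTER_CUBIC)
cv2.imwrite('pics/crop_top.png',a);cv2.imwrite('pics/crop_scene.png',b[:600])
E
```

```text
(no output)
```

View pics/crop_top.png

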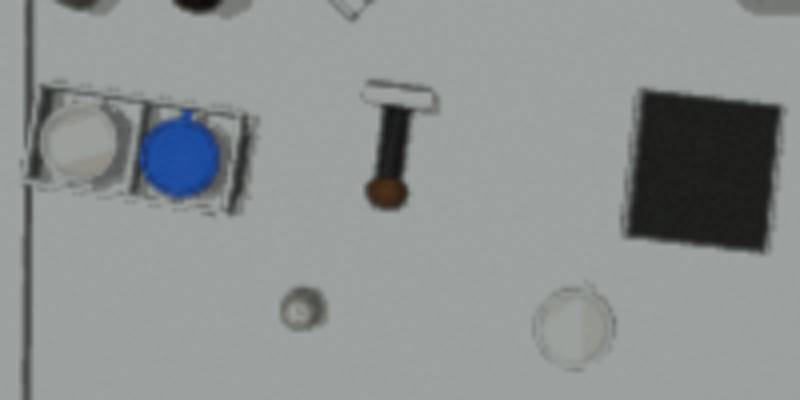

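View pics/crop_scene.png

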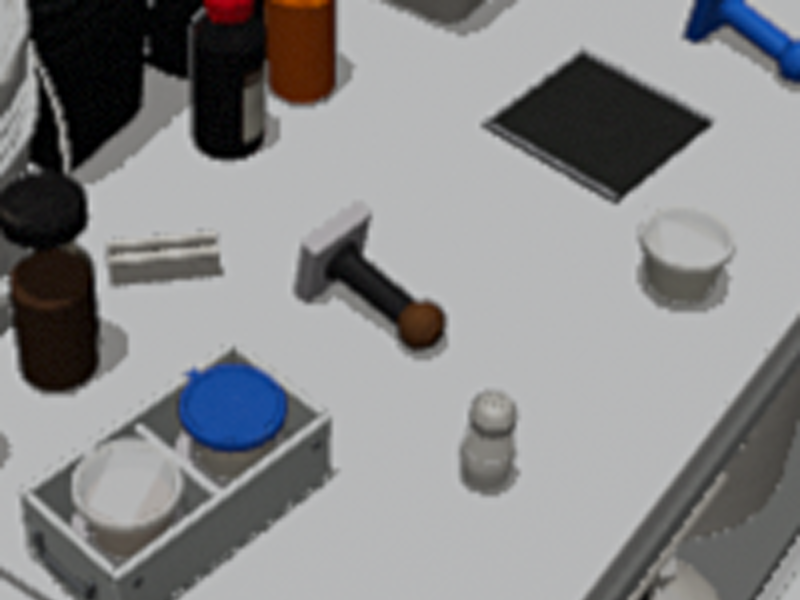

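The crops show the tamper with its foot at crop (400,97) and its brown knob at (387,192). The mat corners are at (640,90), (782,105), (767,251) and (625,236). The carrier rim corners are at (42,87), (255,117), (237,213) and (30,182), with the blue lid on the right and the clear lid on the left. The choice is confirmed.

```bash
cat > h.py <<'E'
import numpy as np
from scipy.spatial.transform import Rotation as R
from plant import viewer, monitor
def ray(name,u,v,z):
    c=viewer.calibration(name);E=np.array(c['extrinsics'])
    d=E[:3,:3]@np.array([(u-c['cx'])/c['fx'],(v-c['cy'])/c['fy'],1]);o=E[:3,3]
    return (o+d*(z-o[2])/d[2])
top=lambda u,v,z: ray('top',235+(u+.5)/4-.5,180+(v+.5)/4-.5,z)
sc=lambda u,v,z: ray('scene',240+(u+.5)/4-.5,135+(v+.5)/4-.5,z)
def wray(u,v,z):
    s=monitor.sense();c=viewer.calibration('wrist');H=np.array(c['hand_eye'])
    q=np.array([u-c['cx'],v-c['cy']]);r=np.hypot(*q);t=r/c['fx']
    d=np.r_[q/r*np.sin(t),np.cos(t)]; Rw=R.from_rotvec(s['eef_rot']).as_matrix()
    o=Rw@H[:3,3]+s['tcp_pos'];d=Rw@H[:3,:3]@d
    return o+d*(z-o[2])/d[2]
def to(target,yaw_deg=None):
    "steps in tool units to TCP target, yaw of tool y axis mod 180"
    s=monitor.sense();r=R.from_rotvec(s['eef_rot']);Rm=r.as_matrix()
    d=Rm.T@(np.array(target)-s['tcp_pos'])/.025
    print('t',round(s['clock'],2),'tcp',s['tcp_pos'].round(4),'F',np.round(s['ft_force'],1),'open',round(s['opening'],4),'tilt',(Rm[:,2]).round(3))
    print('tool shift units',d.round(2))
    if yaw_deg is not None:
        a=np.radians(yaw_deg);v=Rm.T@[np.cos(a),np.sin(a),0];t=np.arctan2(-v[0],v[1]);t=(t+np.pi/2)%np.pi-np.pi/2
        print('turn about tool z units',round(t/.1,2))
E
python3 - <<'E'
from h import *
P=lambda n,f,pts,z:[print(n,*[f(u,v,z).round(4) for u,v in pts]),print('  mean',np.mean([f(u,v,z) for u,v in pts],0).round(4))]
P('mat top',top,[(640,90),(782,105),(767,251),(625,236)],.006)
P('mat sc',sc,[(585,50),(713,123),(618,200),(484,124)],.006)
P('rim top',top,[(42,87),(255,117),(237,213),(30,182)],.074)
P('rim sc',sc,[(25,493),(234,350),(330,415),(117,573)],.074)
print('blue',top(180,158,.083).round(4),sc(232,405,.086).round(4),'clear',top(79,144,.083).round(4),sc(126,488,.086).round(4))
print('knob top',top(387,192,.027).round(4),'sc',sc(422,323,.025).round(4))
print('foot top face', top(400,91,.069).round(4),'handle', top(392,150,.040).round(4),'sc',sc(372,283,.042).round(4))
E
```

```text
mat top [ 0.5912 -0.2183  0.006 ] [ 0.5756 -0.3607  0.006 ] [ 0.4293 -0.3432  0.006 ] [ 0.4447 -0.2015  0.006 ]
  mean [ 0.5102 -0.2809  0.006 ]
mat sc [ 0.57  -0.358  0.006] [ 0.4244 -0.3357  0.006 ] [ 0.4424 -0.1952  0.006 ] [ 0.5886 -0.211   0.006 ]
  mean [ 0.5064 -0.275   0.006 ]
rim top [0.5915 0.3717 0.074 ] [0.5615 0.1644 0.074 ] [0.4686 0.1817 0.074 ] [0.4992 0.3827 0.074 ]
  mean [0.5302 0.2751 0.074 ]
rim sc [0.593  0.3788 0.074 ] [0.5597 0.1878 0.074 ] [0.4658 0.1966 0.074 ] [0.4987 0.3922 0.074 ]
  mean [0.5293 0.2889 0.074 ]
blue [0.5216 0.236  0.083 ] [0.5213 0.2391 0.086 ] clear [0.5355 0.3337 0.083 ] [0.5333 0.341  0.086 ]
knob top [0.4891 0.0367 0.027 ] sc [0.4873 0.0417 0.025 ]
foot top face [0.5866 0.0235 0.069 ] handle [0.5303 0.0316 0.04  ] sc [0.535  0.0431 0.042 ]
```

```bash
python3 -c "
from h import *
to([.488,.039,.22],81.7)"
```

```text
t 0.1 tcp [ 0.1386 -0.6091  0.2218] F [ 0.4 -0.1 -0.4] open 0.0871 tilt [-0.     0.001 -1.   ]
tool shift units [ 19.38 -22.18   0.1 ]
turn about tool z units 3.69
```

Emit:
arm_command:
  deltas:
    - [0.85,-0.85,0,0,0,0]
    - [0.85,-0.85,0,0,0,0]
    - [0.85,-0.85,0,0,0,0]
    - [0.85,-0.85,0,0,0,0]
    - [0.85,-0.85,0,0,0,0]
    - [0.85,-0.85,0,0,0,0]
    - [0.85,-0.85,0,0,0,0]
    - [0.85,-0.85,0,0,0,0]
    - [0.85,-0.85,0,0,0,0]
    - [0.85,-0.85,0,0,0,0]
    - [0.85,-0.85,0,0,0,0]
    - [0.85,-0.85,0,0,0,0]
    - [0.85,-0.85,0,0,0,0]
    - [0.85,-0.85,0,0,0,0]
    - [0.85,-0.85,0,0,0,0]
    - [0.85,-0.85,0,0,0,0]
    - [0.85,-0.85,0,0,0,0]
    - [0.85,-0.85,0,0,0,0]
    - [0.85,-0.85,0,0,0,0]
    - [0.85,-0.85,0,0,0,0]
  jaw: 0
  grip_force: 10

```text
clock: 1.77
tcp_pos: [0.4592, -0.0993, 0.2224]
eef_rot: [3.122, 0.351, -0.0]
ft_force: [-0.3, 0.3, 1.5]
opening: 0.0867
gripper_force: 0.0
```

```bash
python3 -c "
from h import *
to([.488,.039,.22],81.7)"
```

```text
t 1.77 tcp [ 0.4592 -0.0993  0.2224] F [-0.3  0.3  1.5] open 0.0867 tilt [-0. -0. -1.]
tool shift units [ 2.35 -5.14  0.1 ]
turn about tool z units 3.69
```

Emit:
arm_command:
  deltas:
    - [0.39,-0.86,0,0,0,0]
    - [0.39,-0.86,0,0,0,0]
    - [0.39,-0.86,0,0,0,0]
    - [0.39,-0.86,0,0,0,0]
    - [0.39,-0.86,0,0,0,0]
    - [0.39,-0.86,0,0,0,0]
    - [0,0,0.5,0,0,0.9]
    - [0,0,0.5,0,0,0.9]
    - [0,0,0.5,0,0,0.9]
    - [0,0,0.5,0,0,0.9]
    - [0,0,0,0,0,0]
    - [0,0,0,0,0,0]

```text
clock: 2.77
tcp_pos: [0.4868, 0.0381, 0.1722]
eef_rot: [-3.135, 0.209, 0.002]
ft_force: [0.1, 0.1, 0.7]
opening: 0.0867
gripper_force: 0.0
```

```bash
python3 -c "
from h import *
import cv2
to([.488,.039,.17],81.7)
im=viewer.camera('wrist');cv2.imwrite('pics/w1.png',im[:,:,::-1])"
```

```text
t 2.77 tcp [0.4868 0.0381 0.1722] F [0.1 0.1 0.7] open 0.0867 tilt [-0.001  0.    -1.   ]
tool shift units [ 0.04 -0.04  0.09]
turn about tool z units 0.12
```

View pics/w1.png

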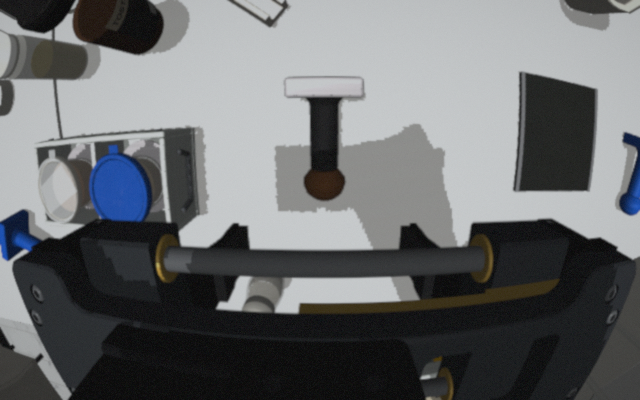

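Wrist view: the knob is at (325,182), the handle runs straight up to the foot at (324,87), the carrier is on the left and the mat is on the right at about (556,135).

```bash
python3 -c "
from h import *
k=wray(325,182,.023);f=wray(324,87,.05);h=wray(324,130,.032);print(k,h,f, np.degrees(np.arctan2(*(k-h)[1::-1])))
print('mat',[wray(u,v,.006).round(4) for u,v in [(521,74),(597,89),(591,191),(515,189)]])
k[2]=.10
to(k)"
```

```text
[0.48933134 0.03794546 0.023     ] [0.54291573 0.03180866 0.032     ] [0.58312533 0.02642191 0.05      ] 173.46660741895266
mat [array([ 0.5899, -0.2151,  0.006 ]), array([ 0.5749, -0.3651,  0.006 ]), array([ 0.4253, -0.3517,  0.006 ]), array([ 0.4473, -0.1978,  0.006 ])]
t 2.82 tcp [0.4873 0.0381 0.1729] F [-0.  -0.2  0.4] open 0.087 tilt [-0.  0. -1.]
tool shift units [ 0.08 -0.    2.92]
```

Emit:
arm_command:
  deltas:
    - [0.15,0,0.9,0,0,0]
    - [0,0,0.9,0,0,0]
    - [0,0,0.9,0,0,0]
    - [0,0,0.9,0,0,0]
    - [0,0,0.9,0,0,0]
    - [0,0,0.8,0,0,0]
    - [0,0,0.6,0,0,0]
    - [0,0,0.4,0,0,0]
    - [0,0,0.3,0,0,0]
    - [0,0,0,0,0,0]
    - [0,0,0,0,0,0]

```text
clock: 3.73
tcp_pos: [0.4914, 0.0376, 0.0081]
eef_rot: [-3.134, 0.213, -0.001]
ft_force: [0.3, -0.2, 1.0]
opening: 0.087
gripper_force: 0.0
```

Emit:
arm_command:
  deltas:
    - [0,0,0,0,0,0]
    - [0,0,0,0,0,0]
    - [0,0,0,0,0,0]
    - [0,0,0,0,0,0]
    - [0,0,0,0,0,0]
    - [0,0,0,0,0,0]
    - [0,0,0,0,0,0]
    - [0,0,0,0,0,0]
  jaw: 1
  grip_force: 10

```text
clock: 4.4
tcp_pos: [0.4909, 0.0375, 0.0076]
eef_rot: [3.134, -0.214, 0.0]
ft_force: [-0.8, -0.8, 0.6]
opening: 0.0423
gripper_force: 10.1
```

Emit:
arm_command:
  deltas:
    - [0.15,0,-0.61,0,0,0]
    - [0.24,0,-0.58,0,0,0]
    - [0.32,0,-0.55,0,0,0]
    - [0.39,0,-0.5,0,0,0]
    - [0.45,0,-0.44,0,0,0]
    - [0.51,0,-0.4,0,0,0]
    - [0.56,0,-0.35,0,0,0]
    - [0.59,0,-0.3,0,0,0]
    - [0,0,0,0,0,0]
    - [0,0,0,0,0,0]

```text
clock: 5.23
tcp_pos: [0.5701, 0.0267, 0.1002]
eef_rot: [-3.134, 0.214, 0.002]
ft_force: [-0.8, -0.3, -3.4]
opening: 0.0421
gripper_force: 10.0
```

Emit:
arm_command:
  deltas:
    - [0,0,-0.5,0,0,0]
    - [0,0,-0.7,0,0,0]
    - [0,0,-0.7,0,0,0]
    - [0,0,-0.7,0,0,0]
    - [0,0,-0.7,0,0,0]
    - [0,0,-0.5,0,0,0]
    - [0,0,0,0,0,0]
    - [0,0,0,0,0,0]
    - [0,0,0,0,0,0]

```text
clock: 5.98
tcp_pos: [0.5698, 0.0265, 0.1948]
eef_rot: [3.134, -0.214, -0.002]
ft_force: [0.4, 0.0, -4.8]
opening: 0.0424
gripper_force: 10.0
```

```bash
python3 -c "
from h import *
import cv2
to([.509,-.278,.25],83.8)
im=viewer.camera('wrist')[:,:,::-1];b=viewer.camera('scene')[100:300,200:440,::-1]
cv2.imwrite('pics/w2.png',cv2.vconcat([cv2.resize(im,(480,300)),cv2.resize(b,(480,300))])[:600])"
```

```text
t 5.98 tcp [0.5698 0.0265 0.1948] F [ 0.4  0.  -4.8] open 0.0424 tilt [-0.001 -0.    -1.   ]
tool shift units [-0.76 12.4  -2.2 ]
turn about tool z units -0.28
```

View pics/w2.png

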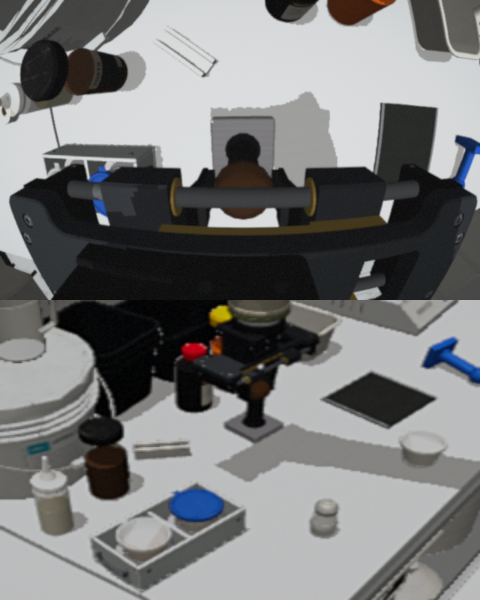

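The tamper hangs foot-down from the knob, with the handle and foot below the fingers. I carry it to the mat.

Emit:
arm_command:
  deltas:
    - [-0.02,0.3,0,0,0,0]
    - [-0.05,0.6,0,0,0,-0.1]
    - [-0.05,0.9,0,0,0,-0.1]
    - [-0.05,0.9,0,0,0,-0.1]
    - [-0.05,0.9,0,0,0,0]
    - [-0.05,0.9,0,0,0,0]
    - [-0.05,0.9,0,0,0,0]
    - [-0.05,0.9,0,0,0,0]
    - [-0.05,0.9,0,0,0,0]
    - [-0.05,0.9,0,0,0,0]
    - [-0.05,0.9,0,0,0,0]
    - [-0.05,0.9,0,0,0,0]
    - [-0.05,0.9,0,0,0,0]
    - [-0.05,0.9,0,0,0,0]
    - [-0.05,0.8,0,0,0,0]
    - [-0.03,0.5,0,0,0,0]
    - [-0.03,0.3,0,0,0,0]
    - [0,0,0,0,0,0]
    - [0,0,0,0,0,0]

```text
clock: 7.67
tcp_pos: [0.5147, -0.3008, 0.1956]
eef_rot: [-3.136, 0.166, 0.0]
ft_force: [0.3, 0.6, -3.1]
opening: 0.0422
gripper_force: 10.0
```

```bash
python3 -c "
from h import *
import cv2
to([.509,-.28,.105],83.8)
im=viewer.camera('wrist')[:,:,::-1]
cv2.imwrite('pics/w3.png',im)"
```

```text
t 7.67 tcp [ 0.5147 -0.3008  0.1956] F [ 0.3  0.6 -3.1] open 0.0422 tilt [-0.     0.001 -1.   ]
tool shift units [-0.31 -0.8   3.62]
turn about tool z units 0.03
```

View pics/w3.png

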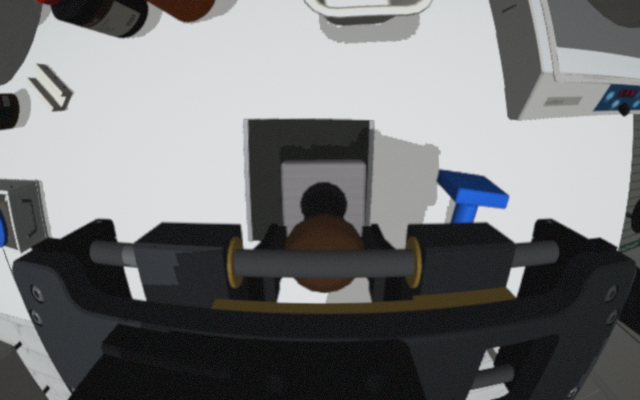

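Wrist view: the mat's far corners are at (246,120) and (372,122). The foot's far top edge runs from (282,160) to (366,162), and the foot sits to the right of the mat centre.

```bash
python3 -c "
from h import *
print('mat far',wray(246,120,.006),wray(372,122,.006))
print('foot far',wray(282,160,.119),wray(366,162,.119))"
```

```text
mat far [ 0.59131859 -0.21665186  0.006     ] [ 0.57275545 -0.35985504  0.006     ]
foot far [ 0.55398399 -0.26993567  0.119     ] [ 0.54550133 -0.33535044  0.119     ]
```

Emit:
arm_command:
  deltas:
    - [-0.1,-0.2,0,0,0,0]
    - [-0.1,-0.3,0.3,0,0,0]
    - [-0.1,-0.3,0.6,0,0,0]
    - [0,0,0.7,0,0,0]
    - [0,0,0.6,0,0,0]
    - [0,0,0.5,0,0,0]
    - [0,0,0.4,0,0,0]
    - [0,0,0.2,0,0,0]
    - [0,0,0.1,0,0,0]
    - [0,0,0,0,0,0]
    - [0,0,0,0,0,0]

```text
clock: 8.63
tcp_pos: [0.5096, -0.2811, 0.1114]
eef_rot: [3.137, -0.167, 0.001]
ft_force: [0.3, -1.0, -2.9]
opening: 0.0421
gripper_force: 10.0
```

Emit:
arm_command:
  deltas:
    - [0,0,0.1,0,0,0]
    - [0,0,0.1,0,0,0]
    - [0,0,0.1,0,0,0]
    - [0,0,0.1,0,0,0]
    - [0,0,0,0,0,0]

```text
clock: 9.05
tcp_pos: [0.5092, -0.2808, 0.101]
eef_rot: [-3.137, 0.167, -0.0]
ft_force: [-0.8, 0.3, -1.4]
opening: 0.0421
gripper_force: 10.0
```

Nearly in contact; going down a little more.

Emit:
arm_command:
  deltas:
    - [0,0,0.06,0,0,0]
    - [0,0,0.06,0,0,0]
    - [0,0,0.0,0,0,0]

```text
clock: 9.3
tcp_pos: [0.5099, -0.2809, 0.0992]
eef_rot: [3.136, -0.166, 0.002]
ft_force: [-3.3, 3.0, 9.6]
opening: 0.0419
gripper_force: 10.0
```

Emit:
arm_command:
  deltas:
    - [0,0,0,0,0,0]
    - [0,0,0,0,0,0]
    - [0,0,0,0,0,0]
    - [0,0,0,0,0,0]
    - [0,0,0,0,0,0]
    - [0,0,-0.3,0,0,0]
    - [0,0,-0.6,0,0,0]
    - [0,0,-0.8,0,0,0]
    - [0,0,-0.8,0,0,0]
    - [0,0,-0.5,0,0,0]
    - [0,0,0,0,0,0]
    - [0,0,0,0,0,0]
    - [0,0,0,0,0,0]
    - [0,0,0,0,0,0]
    - [0,0,0,0,0,0]
  jaw: 0

```text
clock: 10.55
tcp_pos: [0.5087, -0.2808, 0.1718]
eef_rot: [-3.136, 0.167, 0.002]
ft_force: [0.5, -0.0, -1.0]
opening: 0.087
gripper_force: 0.0
```

```bash
python3 -c "
from h import *
import cv2
to([.509,-.28,.095],83.8)
im=viewer.camera('wrist')[:,:,::-1]
cv2.imwrite('pics/w4.png',im)"
```

```text
t 10.55 tcp [ 0.5087 -0.2808  0.1718] F [ 0.5 -0.  -1. ] open 0.087 tilt [-0.001  0.001 -1.   ]
tool shift units [ 0.01 -0.03  3.07]
turn about tool z units 0.02
```

View pics/w4.png

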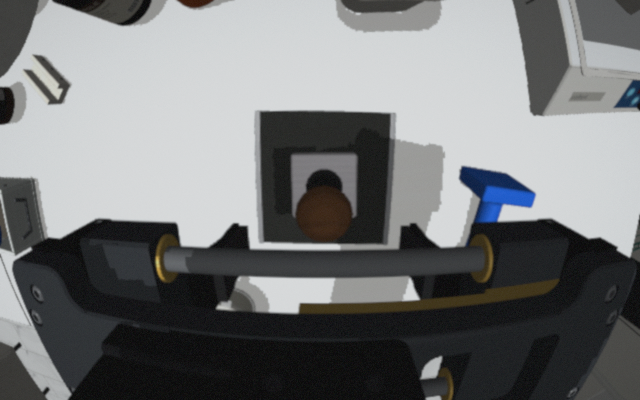

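The tamper stands upright on the mat, with its foot's far edge from (292,153) to (357,153) and its knob at (324,213).

```bash
python3 -c "
from h import *
e=(wray(292,153,.024)+wray(357,153,.024))/2;print('foot far',wray(292,153,.024),wray(357,153,.024),'centre',e-.034*np.array([.994,-.108,0]))
k=wray(324,213,.114);print('knob',k)"
```

```text
foot far [ 0.54459184 -0.25089175  0.024     ] [ 0.53762127 -0.31624309  0.024     ] centre [ 0.50731055 -0.27989542  0.024     ]
knob [ 0.50700022 -0.27944057  0.114     ]
```

Emit:
arm_command:
  deltas:
    - [-0.05,-0.05,0.5,0,0,0]
    - [0,0,0.7,0,0,0]
    - [0,0,0.7,0,0,0]
    - [0,0,0.5,0,0,0]
    - [0,0,0.4,0,0,0]
    - [0,0,0.3,0,0,0]
    - [0,0,0,0,0,0]
    - [0,0,0,0,0,0]

```text
clock: 11.27
tcp_pos: [0.5081, -0.2796, 0.0953]
eef_rot: [-3.137, 0.167, 0.0]
ft_force: [0.8, 0.6, -0.6]
opening: 0.0873
gripper_force: 0.0
```

Emit:
arm_command:
  deltas:
    - [0,0,0,0,0,0]
    - [0,0,0,0,0,0]
    - [0,0,0,0,0,0]
    - [0,0,0,0,0,0]
    - [0,0,0,0,0,0]
    - [0,0,0,0,0,0]
    - [0,0,0,0,0,0]
  jaw: 1
  grip_force: 40

```text
clock: 11.85
tcp_pos: [0.508, -0.2796, 0.0954]
eef_rot: [3.137, -0.167, 0.0]
ft_force: [-0.6, 0.7, -0.1]
opening: 0.0482
gripper_force: 0.0
```

Emit:
arm_command:
  deltas:
    - [0,0,0,0,0,0]
    - [0,0,0,0,0,0]
    - [0,0,0,0,0,0]
    - [0,0,0,0,0,0]

```text
clock: 12.18
tcp_pos: [0.508, -0.2799, 0.0954]
eef_rot: [3.137, -0.167, 0.0]
ft_force: [-0.2, -1.3, 1.5]
opening: 0.0411
gripper_force: 39.9
```

Emit:
arm_command:
  deltas:
    - [0,0,-0.2,0,0,0]
    - [0,0,-0.4,0,0,0]
    - [0,0,-0.7,0,0,0]
    - [0,0,-0.9,0,0,0]
    - [0,0,-0.9,0,0,0]
    - [0,0,-0.9,0,0,0]
    - [0,0,-0.7,0,0,0]
    - [0,0,-0.3,0,0,0]
    - [0,0,0,0,0,0]

```text
clock: 12.93
tcp_pos: [0.5089, -0.2796, 0.2224]
eef_rot: [3.136, -0.166, 0.004]
ft_force: [0.4, -0.3, -4.3]
opening: 0.0411
gripper_force: 39.9
```

```bash
python3 -c "
from h import *
to([.522,.195,.22],81.9)"
```

```text
t 12.93 tcp [ 0.5089 -0.2796  0.2224] F [ 0.4 -0.3 -4.3] open 0.0411 tilt [ 0.003 -0.002 -1.   ]
tool shift units [ -1.49 -18.93   0.07]
turn about tool z units 0.35
```

Emit:
arm_command:
  deltas:
    - [-0.1,-0.4,0,0,0,0.1]
    - [-0.2,-0.7,0,0,0,0.1]
    - [-0.26,-0.9,0,0,0,0.15]
    - [-0.26,-0.9,0,0,0,0]
    - [-0.26,-0.9,0,0,0,0]
    - [-0.26,-0.9,0,0,0,0]
    - [-0.26,-0.9,0,0,0,0]
    - [-0.26,-0.9,0,0,0,0]
    - [-0.26,-0.9,0,0,0,0]
    - [-0.26,-0.9,0,0,0,0]
    - [-0.26,-0.9,0,0,0,0]
    - [-0.26,-0.9,0,0,0,0]
    - [-0.26,-0.9,0,0,0,0]
    - [-0.26,-0.9,0,0,0,0]
    - [-0.26,-0.9,0,0,0,0]
    - [-0.26,-0.9,0,0,0,0]
    - [-0.26,-0.9,0,0,0,0]
    - [-0.26,-0.9,0,0,0,0]
    - [-0.26,-0.9,0,0,0,0]
    - [-0.26,-0.9,0,0,0,0]

```text
clock: 14.6
tcp_pos: [0.4427, 0.1672, 0.2188]
eef_rot: [3.133, -0.222, -0.003]
ft_force: [0.0, 1.1, -4.4]
opening: 0.0409
gripper_force: 39.9
```

Emit:
arm_command:
  deltas:
    - [-0.26,-0.9,0,0,0,0]
    - [-0.26,-0.9,0,0,0,0]
    - [-0.26,-0.9,0,0,0,0]
    - [-0.26,-0.9,0,0,0,0]
    - [-0.2,-0.8,0,0,0,0]
    - [-0.1,-0.5,0,0,0,0]
    - [0,0,0,0,0,0]
    - [0,0,0,0,0,0]

```text
clock: 15.27
tcp_pos: [0.4269, 0.2924, 0.2189]
eef_rot: [3.133, -0.218, -0.004]
ft_force: [-0.1, 0.3, -4.1]
opening: 0.041
gripper_force: 40.0
```

```bash
python3 -c "
from h import *
import cv2
to([.522,.236,.22],81.9)
im=viewer.camera('wrist')[:,:,::-1]
cv2.imwrite('pics/w5.png',im); cv2.imwrite('pics/w5c.png',cv2.resize(im[60:260,170:430],None,fx=3,fy=3,interpolation=cv2.INTER_CUBIC))"
```

```text
t 15.27 tcp [0.4269 0.2924 0.2189] F [-0.1  0.3 -4.1] open 0.041 tilt [-0.002 -0.001 -1.   ]
tool shift units [ 4.08  1.71 -0.05]
turn about tool z units 0.02
```

View pics/w5c.png

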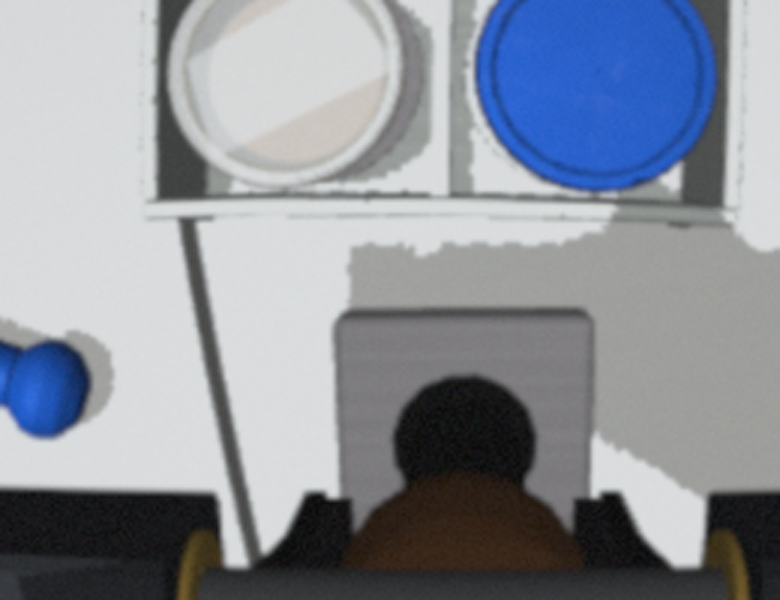

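The crop shows the carrier with the clear lid at crop (286,72) and the blue lid at (597,72). The near rim corners are at (148,205) and (738,205), and the foot's far edge runs from (335,312) to (592,312).

```bash
python3 -c "
from h import *
import cv2
W=lambda U,V,z: wray(170+(U+.5)/3-.5,60+(V+.5)/3-.5,z)
im=cv2.imread('pics/w5.png').astype(int)
m=((im[:,:,0]>110)&(im[:,:,0]>im[:,:,2]+70)).astype('uint8');m[:,:330]=0;m[170:]=0;m[:,450:]=0
c=max(cv2.findContours(m,0,1)[0],key=cv2.contourArea);print(cv2.boundingRect(c))
pts=np.array([wray(p[0][0],p[0][1],.091)[:2] for p in c]);print('circle',cv2.fitEllipse(pts[pts[:,0]<.56].astype('f')*1000))
print('blue sides',W(476,72,.091),W(717,72,.091),'clear',W(168,70,.091),W(404,70,.091))
a,b=W(148,205,.074),W(738,205,.074);print('rim',a,b,np.linalg.norm(a-b))
y=(b-a)/np.linalg.norm(b-a);x=np.array([-y[1],y[0],0]);cen=(a+b)/2+.052*x;print('carrier',cen,'yaw',np.degrees(np.arctan2(y[1],y[0])),'blue',cen+.0495*y,'clear',cen-.0495*y)
f1,f2=W(335,312,.148),W(592,312,.148);print('foot',f1,f2,(f1+f2)/2-.034*np.array([.99,-.139,0]))
"
```

```text
(330, 37, 79, 86)
circle ((522.1837768554688, 236.57489013671875), (74.50704193115234, 74.96458435058594), 76.79867553710938)
blue sides [0.52618504 0.27438408 0.091     ] [0.51812436 0.19857106 0.091     ] clear [0.54416353 0.37067568 0.091     ] [0.53006002 0.29624909 0.091     ]
rim [0.50252374 0.39041773 0.074     ] [0.47364223 0.19176017 0.074     ] 0.2007460285507828
carrier [0.539542   0.28360767 0.074     ] yaw -98.27189766541785 blue [0.5324204  0.23462264 0.074     ] clear [0.54666361 0.33259269 0.074     ]
foot [0.46544417 0.32023093 0.148     ] [0.45618605 0.25511422 0.148     ] [0.42715511 0.29239857 0.148     ]
```

Emit:
arm_command:
  deltas:
    - [0.3,0.1,0,0,0,0]
    - [0.6,0.26,0,0,0,0.05]
    - [0.8,0.35,0,0,0,0]
    - [0.8,0.35,0,0,0,0]
    - [0.8,0.35,0,0,0,0]
    - [0.5,0.2,0,0,0,0]
    - [0.28,0.08,0,0,0,0]
    - [0,0,0.2,0,0,0]
    - [0,0,0.4,0,0,0]
    - [0,0,0.4,0,0,0]
    - [0,0,0.2,0,0,0]
    - [0,0,0,0,0,0]
    - [0,0,0,0,0,0]

```text
clock: 16.4
tcp_pos: [0.5227, 0.2357, 0.1899]
eef_rot: [3.133, -0.228, -0.001]
ft_force: [0.3, 0.7, -3.6]
opening: 0.041
gripper_force: 40.0
```

```bash
python3 -c "
from h import *
to([.522,.237,.1563],81.7)"
```

```text
t 16.4 tcp [0.5227 0.2357 0.1899] F [ 0.3  0.7 -3.6] open 0.041 tilt [-0.001 -0.    -1.   ]
tool shift units [-0.04 -0.05  1.35]
turn about tool z units -0.0
```

Emit:
arm_command:
  deltas:
    - [-0.04,-0.05,0.1,0,0,0]
    - [0,0,0.1,0,0,0]
    - [0,0,0.1,0,0,0]
    - [0,0,0.1,0,0,0]
    - [0,0,0.08,0,0,0]
    - [0,0,0.08,0,0,0]
    - [0,0,0.08,0,0,0]
    - [0,0,0.08,0,0,0]
    - [0,0,0.08,0,0,0]
    - [0,0,0.08,0,0,0]
    - [0,0,0,0,0,0]

```text
clock: 17.32
tcp_pos: [0.5233, 0.2371, 0.1692]
eef_rot: [-3.133, 0.23, -0.003]
ft_force: [0.3, -0.7, 4.4]
opening: 0.041
gripper_force: 40.0
```

Emit:
arm_command:
  deltas:
    - [0,0,0.06,0,0,0]
    - [0,0,0.06,0,0,0]
    - [0,0,0.06,0,0,0]
    - [0,0,0.06,0,0,0]
    - [0,0,0.06,0,0,0]
    - [0,0,0,0,0,0]

```text
clock: 17.82
tcp_pos: [0.5235, 0.2371, 0.162]
eef_rot: [-3.132, 0.23, -0.004]
ft_force: [-0.4, -1.5, 5.7]
opening: 0.0411
gripper_force: 40.1
```

Emit:
arm_command:
  deltas:
    - [0,0,0.05,0,0,0]
    - [0,0,0.05,0,0,0]
    - [0,0,0.05,0,0,0]
    - [0,0,0.05,0,0,0]
    - [0,0,0,0,0,0]

```text
clock: 18.23
tcp_pos: [0.5236, 0.2372, 0.1572]
eef_rot: [-3.132, 0.23, -0.004]
ft_force: [-1.0, -0.6, 8.4]
opening: 0.0407
gripper_force: 40.1
```

Emit:
arm_command:
  deltas:
    - [0,0,0.04,0,0,0]
    - [0,0,0.04,0,0,0]
    - [0,0,0,0,0,0]

```text
clock: 18.48
tcp_pos: [0.524, 0.2374, 0.1559]
eef_rot: [-3.132, 0.23, -0.006]
ft_force: [0.4, -1.8, 11.6]
opening: 0.0409
gripper_force: 40.1
```

Emit:
arm_command:
  deltas:
    - [0,0,0.04,0,0,0]
    - [0,0,0.04,0,0,0]
    - [0,0,0,0,0,0]

```text
clock: 18.73
tcp_pos: [0.5251, 0.2378, 0.1555]
eef_rot: [-3.131, 0.23, -0.01]
ft_force: [-1.0, -2.6, 22.8]
opening: 0.0408
gripper_force: 40.2
```

Emit:
arm_command:
  deltas:
    - [0,0,0.03,0,0,0]
    - [0,0,0,0,0,0]
    - [0,0,-0.06,0,0,0]
    - [0,0,-0.1,0,0,0]
    - [0,0,-0.2,0,0,0]
    - [0,0,-0.4,0,0,0]
    - [0,0,-0.5,0,0,0]
    - [0,0,-0.5,0,0,0]
    - [0,0,-0.3,0,0,0]
    - [0,0,0,0,0,0]
    - [0,0,0,0,0,0]

```text
clock: 19.65
tcp_pos: [0.5228, 0.2369, 0.203]
eef_rot: [-3.133, 0.23, -0.002]
ft_force: [-0.6, 0.4, -4.0]
opening: 0.0413
gripper_force: 39.9
```

```bash
python3 -c "
from h import *
to([.536,.334,.20],81.7)"
```

```text
t 19.65 tcp [0.5228 0.2369 0.203 ] F [-0.6  0.4 -4. ] open 0.0413 tilt [ 0.001  0.    -1.   ]
tool shift units [-0.04 -3.92  0.12]
turn about tool z units -0.01
```

Emit:
arm_command:
  deltas:
    - [0,-0.3,0,0,0,0]
    - [0,-0.7,0,0,0,0]
    - [0,-0.8,0,0,0,0]
    - [0,-0.8,0,0,0,0]
    - [0,-0.7,0,0,0,0]
    - [-0.04,-0.4,0,0,0,0]
    - [0,-0.22,0.1,0,0,0]
    - [0,0,0.2,0,0,0]
    - [0,0,0.2,0,0,0]
    - [0,0,0,0,0,0]
    - [0,0,0,0,0,0]

```text
clock: 20.57
tcp_pos: [0.536, 0.3326, 0.1893]
eef_rot: [3.132, -0.231, -0.001]
ft_force: [-0.8, 0.6, -3.5]
opening: 0.0408
gripper_force: 40.0
```

```bash
python3 -c "
from h import *
import cv2
to([.536,.334,.1563],81.7)
im=viewer.camera('wrist')[:,:,::-1];cv2.imwrite('pics/w6.png',im)
im=im.astype(int);m=((im[:,:,0]>110)&(im[:,:,0]>im[:,:,2]+70)).astype('uint8')
print([ (cv2.boundingRect(c),cv2.contourArea(c)) for c in cv2.findContours(m,0,1)[0] if cv2.contourArea(c)>80])"
```

```text
t 20.57 tcp [0.536  0.3326 0.1893] F [-0.8  0.6 -3.5] open 0.0408 tilt [-0.001 -0.001 -1.   ]
tool shift units [-0.01 -0.06  1.32]
turn about tool z units -0.03
[((393, 165, 56, 57), 1643.0), ((406, 161, 22, 13), 119.0)]
```

Emit:
arm_command:
  deltas:
    - [0,-0.06,0.1,0,0,0]
    - [0,0,0.1,0,0,0]
    - [0,0,0.1,0,0,0]
    - [0,0,0.1,0,0,0]
    - [0,0,0.08,0,0,0]
    - [0,0,0.08,0,0,0]
    - [0,0,0.08,0,0,0]
    - [0,0,0.08,0,0,0]
    - [0,0,0.08,0,0,0]
    - [0,0,0.08,0,0,0]
    - [0,0,0.06,0,0,0]
    - [0,0,0.06,0,0,0]
    - [0,0,0.06,0,0,0]
    - [0,0,0.06,0,0,0]
    - [0,0,0.06,0,0,0]
    - [0,0,0,0,0,0]

```text
clock: 21.95
tcp_pos: [0.5368, 0.3359, 0.1621]
eef_rot: [-3.132, 0.229, -0.004]
ft_force: [0.1, -0.8, 7.0]
opening: 0.0409
gripper_force: 40.1
```

Emit:
arm_command:
  deltas:
    - [0,0,0.05,0,0,0]
    - [0,0,0.05,0,0,0]
    - [0,0,0.05,0,0,0]
    - [0,0,0.05,0,0,0]
    - [0,0,0,0,0,0]

```text
clock: 22.37
tcp_pos: [0.5369, 0.3359, 0.1573]
eef_rot: [-3.132, 0.23, -0.004]
ft_force: [-0.5, -0.6, 7.9]
opening: 0.041
gripper_force: 40.1
```

Emit:
arm_command:
  deltas:
    - [0,0,0.04,0,0,0]
    - [0,0,0.04,0,0,0]
    - [0,0,0,0,0,0]

```text
clock: 22.62
tcp_pos: [0.5372, 0.3361, 0.1559]
eef_rot: [-3.131, 0.23, -0.006]
ft_force: [-0.4, -1.4, 10.5]
opening: 0.0407
gripper_force: 40.1
```

Emit:
arm_command:
  deltas:
    - [0,0,0.04,0,0,0]
    - [0,0,0.04,0,0,0]
    - [0,0,0,0,0,0]

```text
clock: 22.87
tcp_pos: [0.5381, 0.3365, 0.1556]
eef_rot: [-3.13, 0.23, -0.009]
ft_force: [-1.2, -2.5, 21.2]
opening: 0.0412
gripper_force: 40.1
```

Emit:
arm_command:
  deltas:
    - [0,0,0.03,0,0,0]
    - [0,0,0,0,0,0]

```text
clock: 23.03
tcp_pos: [0.5383, 0.3367, 0.1556]
eef_rot: [-3.13, 0.23, -0.011]
ft_force: [-2.6, -4.2, 24.1]
opening: 0.0412
gripper_force: 40.2
```

Both seats bottomed. I lift and check the carrier on the way back.

Emit:
arm_command:
  deltas:
    - [0,0,-0.06,0,0,0]
    - [0,0,-0.1,0,0,0]
    - [0,0,-0.2,0,0,0]
    - [0,0,-0.5,0,0,0]
    - [0,0,-0.7,0,0,0]
    - [0,0,-0.7,0,0,0]
    - [0,0,-0.4,0,0,0]
    - [-0.4,0.2,0,0,0,0]
    - [-0.8,0.4,0,0,0,0]
    - [-0.9,0.4,0,0,0,0]
    - [-0.9,0.4,0,0,0,0]
    - [-0.8,0.3,0,0,0,0]
    - [-0.5,0.2,0,0,0,0]
    - [0,0,0,0,0,0]

```text
clock: 24.2
tcp_pos: [0.4202, 0.3041, 0.2177]
eef_rot: [3.132, -0.226, 0.001]
ft_force: [-0.4, 0.1, -3.3]
opening: 0.0414
gripper_force: 40.0
```

```bash
python3 -c "
from h import *
import cv2
to([.508,-.2796,.2189],83.8)
a=viewer.camera('wrist')[:,:,::-1];b=viewer.camera('scene')[:,:,::-1]
cv2.imwrite('pics/w7.png',cv2.vconcat([cv2.resize(a[20:180,190:430],None,fx=2,fy=2,interpolation=3),cv2.resize(b[215:295,235:355],(480,320),interpolation=3)][:2])[:600])"
```

```text
t 24.2 tcp [0.4202 0.3041 0.2177] F [-0.4  0.1 -3.3] open 0.0414 tilt [ 0.    -0.001 -1.   ]
tool shift units [ 6.82e+00  2.26e+01 -1.00e-02]
turn about tool z units -0.36
```

View pics/w7.png

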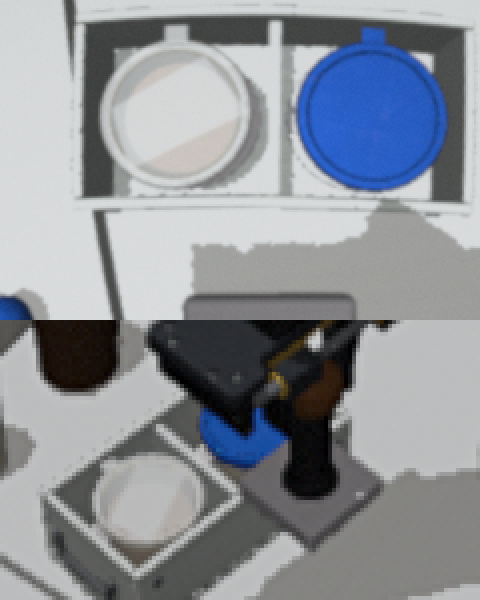

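Both lids (crop (177,112) clear and (371,115) blue) sit level below the rim. I return the tamper to the mat.

Emit:
arm_command:
  deltas:
    - [0.1,0.3,0,0,0,0]
    - [0.2,0.7,0,0,0,0]
    - [0.27,0.9,0,0,0,0]
    - [0.27,0.9,0,0,0,0]
    - [0.27,0.9,0,0,0,0]
    - [0.27,0.9,0,0,0,0]
    - [0.27,0.9,0,0,0,0]
    - [0.27,0.9,0,0,0,0]
    - [0.27,0.9,0,0,0,0]
    - [0.27,0.9,0,0,0,0]
    - [0.27,0.9,0,0,0,0]
    - [0.27,0.9,0,0,0,0]
    - [0.27,0.9,0,0,0,0]
    - [0.27,0.9,0,0,0,0]
    - [0.27,0.9,0,0,0,0]
    - [0.27,0.9,0,0,0,0]
    - [0.27,0.9,0,0,0,0]
    - [0.27,0.9,0,0,0,0]
    - [0.27,0.9,0,0,0,0]
    - [0.27,0.9,0,0,0,0]

```text
clock: 25.97
tcp_pos: [0.488, -0.1423, 0.217]
eef_rot: [-3.133, 0.23, 0.001]
ft_force: [0.6, -0.1, -3.1]
opening: 0.0411
gripper_force: 40.0
```

Emit:
arm_command:
  deltas:
    - [0.27,0.9,0,0,0,0]
    - [0.27,0.9,0,0,0,0]
    - [0.27,0.9,0,0,0,0]
    - [0.27,0.9,0,0,0,0]
    - [0.2,0.6,0,0,0,0]
    - [0,0,0,0,0,0]
    - [0,0,0,0,0,0]

```text
clock: 26.55
tcp_pos: [0.504, -0.2497, 0.2167]
eef_rot: [-3.132, 0.232, 0.001]
ft_force: [0.4, 0.4, -4.8]
opening: 0.0409
gripper_force: 40.0
```

```bash
python3 -c "
from h import *
to([.508,-.2796,.0985],83.8)"
```

```text
t 26.55 tcp [ 0.504  -0.2497  0.2167] F [ 0.4  0.4 -4.8] open 0.0409 tilt [-0.001  0.001 -1.   ]
tool shift units [0.34 1.17 4.73]
turn about tool z units -0.4
```

Emit:
arm_command:
  deltas:
    - [0.1,0.3,0,0,0,-0.1]
    - [0.12,0.5,0,0,0,-0.2]
    - [0.12,0.37,0.2,0,0,-0.1]
    - [0,0,0.6,0,0,0]
    - [0,0,0.8,0,0,0]
    - [0,0,0.8,0,0,0]
    - [0,0,0.8,0,0,0]
    - [0,0,0.7,0,0,0]
    - [0,0,0.5,0,0,0]
    - [0,0,0.2,0,0,0]
    - [0,0,0.1,0,0,0]
    - [0,0,0,0,0,0]

```text
clock: 27.55
tcp_pos: [0.5089, -0.2789, 0.0999]
eef_rot: [3.137, -0.166, 0.0]
ft_force: [0.1, -0.2, -4.5]
opening: 0.0412
gripper_force: 40.0
```

Emit:
arm_command:
  deltas:
    - [0,0,0.05,0,0,0]
    - [0,0,0.05,0,0,0]
    - [0,0,0.03,0,0,0]
    - [0,0,0,0,0,0]

```text
clock: 27.88
tcp_pos: [0.5088, -0.2789, 0.0969]
eef_rot: [3.137, -0.167, 0.001]
ft_force: [0.9, -0.6, -3.3]
opening: 0.041
gripper_force: 40.0
```

Emit:
arm_command:
  deltas:
    - [0,0,0.05,0,0,0]
    - [0,0,0.04,0,0,0]
    - [0,0,0,0,0,0]

```text
clock: 28.13
tcp_pos: [0.5091, -0.2793, 0.0953]
eef_rot: [3.136, -0.167, 0.002]
ft_force: [-2.7, 0.3, 4.0]
opening: 0.0409
gripper_force: 40.1
```

In contact. I release and retreat.

Emit:
arm_command:
  deltas:
    - [0,0,0,0,0,0]
    - [0,0,0,0,0,0]
    - [0,0,0,0,0,0]
    - [0,0,0,0,0,0]
    - [0,0,0,0,0,0]
    - [0,0,0,0,0,0]
    - [0,0,-0.3,0,0,0]
    - [0,0,-0.6,0,0,0]
    - [0,0,-0.9,0,0,0]
    - [0,0,-0.9,0,0,0]
    - [0,0,-0.9,0,0,0]
    - [0,0,-0.6,0,0,0]
    - [0,0,-0.3,0,0,0]
    - [0,0,0,0,0,0]
    - [0,0,0,0,0,0]
    - [0,0,0,0,0,0]
    - [0,0,0,0,0,0]
  jaw: 0

```text
clock: 29.55
tcp_pos: [0.5081, -0.2786, 0.2055]
eef_rot: [-3.136, 0.167, 0.003]
ft_force: [0.5, -0.9, 0.1]
opening: 0.0867
gripper_force: 0.0
```

```bash
python3 -c "
from h import *
import cv2
to([.508,-.2796,.2],83.8)
a=viewer.camera('wrist')
cv2.imwrite('pics/w8.png',a[:,:,::-1])
h=cv2.cvtColor(a,cv2.COLOR_RGB2HSV);m=((h[:,:,1]>110)&((h[:,:,0]<20))&(h[:,:,2]>30)).astype('uint8');m[:120]=0
c=max(cv2.findContours(m,0,1)[0],key=cv2.contourArea);x,y,w,hh=cv2.boundingRect(c);print('knob box',x,y,w,hh,wray(x+w/2,y+hh/2,.114))
g=a[:,:,:].mean(2);u=int(x+w/2);print('far column',[int(v) for v in g[100:y:4,u-20]])"
```

```text
t 29.55 tcp [ 0.5081 -0.2786  0.2055] F [ 0.5 -0.9  0.1] open 0.0867 tilt [-0.002  0.001 -1.   ]
tool shift units [0.   0.04 0.22]
turn about tool z units 0.02
knob box 302 175 47 50 [ 0.50700875 -0.27861256  0.114     ]
far column [211, 210, 210, 47, 40, 40, 43, 43, 38, 41, 41, 31, 59, 122, 123, 121, 123, 118, 122]
```

The knob is at (0.507, -0.279) at full height, so the tamper stands upright at the centre of the mat, and the gripper is clear.

```bash
python3 -c "
from plant import job
print(job.sign_off())"
```

```text
the job is handed in; nothing more can be done
None
```

The job is handed in at about 30 s of the 72 s allowed: both lidded cups are pressed level below the carrier rim, and the tamper stands upright at the centre of the mat with the gripper clear of it.

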